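# Strip the burr of a bench grain mill held by a left-hand nut

### The arm

A 6-joint arm with a two-finger parallel gripper is mounted at the origin on the work surface. World frame = base frame: x ahead of the robot, y to its left, z up, the work surface at z = 0. Lengths are in m, angles in rad, forces in N, time in s.
With the tool pointing down it reaches from about 0.275 to 0.75 m from the base axis. Payload 10.2 kg.
Tool frame: the origin (TCP) lies at the very end of the fingers, on their centre line; the grasp point (between the pads) lies 19 mm behind it (robot.hold_point_z is the z of the grasp point in the tool frame, in m); z points along the fingers, y is the line along which they close (so a half turn about z gives the same grasp; the last joint's range is limited). The gripper opens to 85 mm and grips with 20 to 120 N. Pads are 22 mm wide; open, the fingers measure 114 mm over their backs; the gripper's body (76 mm by 85 mm) begins 54 mm behind the grasp point. The pads swing forward as they close: fully open they stand 13 mm farther back than shut.
Start: joints at [-0.223, 0.313, 1.498, -0, 1.331, -0.223], TCP at [0.525, -0, 0.231] pointing down, gripper open.
Joint ranges: [-2.94, 2.94], [-0.97, 2.17], [0.19, 2.56], [-1.23, 4.37], [0.02, 3.11], [-2.88, 2.88]. Speed limits (rad/s): [2.39, 2.39, 3.01, 3.14, 3.14, 3.14].

### API

Orientations are given as a unit quaternion [x, y, z, w].
In Python, from workcell import robot gives the robot as it stands.
- The arm moves only by the tool drive_tool, never from a script. Its argument "increments" is a list of rows, each an object with "travel": the shift along the world's x, y, z in m, a list of three; "twist": the turn, a rotation vector about the world's x, y, z in rad, a list of three. A call has 1 to 20 rows; each row shifts and turns the commanded pose from where the row before left it; what a row does not reach is not made up. A row lasts 1/8 s, in which the tool goes at most 62.5 mm and 10.7 degrees, less where a joint would pass 70% of its speed; a pose out of reach is approached as far as the arm can. A call is refused whole if a number of a shift passes 0.0625 or a number of a turn 0.188, either way. A call with a gripper value outside its range is refused whole. "claw" is the opening, from 0 (shut) to 1 (fully open), set as the call begins (left out, the last holds). The fingers move at their own pace and stop on an object; the grip force is fixed at half the most. Time passes only in rows, so rows that do not move let the fingers close. It gives the time, the measured TCP pose, the force, the opening and the grip force at its end, in the units of the state.
- robot.observe(): the state, without advancing time (a new reading comes with each control period).
- robot.camera(name): name is "scene" or "side" or "wrist"; returns the picture (384x512x3 uint8, red, green, blue); there is no depth.
- robot.camera_info(name): a dict with "camera_matrix" (3x3 intrinsics, pixels), "dist_coeffs" ([k1, k2, p1, p2, k3] as OpenCV has them; the pictures are not rectified), "R" (3x3) and "t" (3): a world point X has camera coordinates R X + t. Camera axes: x right, y down, z forward; pixel columns grow to the right and rows downward; lengths in m; the calibration is good to about 2 mm. A picture is of the moment at which its call begins: read the wrist's pose just before it. camera_info takes no time and is no camera call; for the wrist camera it gives the pose at the moment of the call.
- robot.close_job(): hands the job in; it is judged then, once.
Trained networks look in the newest picture that a camera, given by its name, has taken for a name from the list of things; names that differ only in an ending like _2 or _b are one class to them, and where a whole thing is asked for, a point or a joint stands for the part that bears it (a point fixed in the world has none). Each returns a list of dicts, best first, with "p" (0 to 1); they miss things now and then, are a little off and sometimes report something else, mostly with a low value. They report only what shows in the picture. A call takes as long as a camera call. They do not tell look-alikes from the thing itself.
- robot.search_frame(camera, query): "rect" ([left, top, width, height] in pixels, round what is visible of it).
- robot.silhouettes(camera, query): "pixels" (384x512 bool, what is visible of it) and "rect" ([left, top, width, height] in pixels, round what is visible of it).
- robot.tip_of(camera, query): "location" ([column, row] in pixels: a listed point, or the origin of a listed thing).
The state is a dict: "time": time; "q": joint angles; "joint_velocities": joint speeds; "joint_torque": joint torques, N m; "tcp_pos": TCP position; "orientation": TCP orientation; "force": force on the tool from outside, world axes, zero at the start; "wrist_torque": the same for the moment, N m; "grip_width": finger opening in m; "finger_force": force on a finger pad.
Only numpy, scipy, OpenCV 4.12 (cv2) and the standard library are available. Lean on these libraries where they do the work, as an engineer would, in place of code of your own. Each camera call takes 0.05 s, during which the arm holds its last target. There are 200 camera calls.

### The job

The grain mill's hopper and head are off for cleaning. Undo the square nut on the mill's spindle - it has a left-hand thread, so it comes off clockwise seen from above, rising as it turns; never force the thread - and put it in the shallow metal tray. Then lift the stone burr off the spindle and set it down gently in the tray, lying flat; leave everything else where it is.

Things in the scene. Friction and masses are not known exactly. Their poses are not given: they have to be found in the camera images.
- mill: Bench grain mill, fixed: grey square housing 190 x 190 mm, 94 mm high, with a round aluminium chamber 180 mm across on top whose open floor is 125 mm above the bench and has a rim only 9 mm high (inner radius 83 mm). Origin: centre of its underside, under the spindle, z up, meal chute towards -x. The spindle does not turn.
- spindle_top (a point): Top of the upright threaded steel spindle, on its axis, 180 mm above the bench. The thread is 23 mm across, coarse and left-hand: clockwise from above the nut climbs 15 to 25 mm per turn, with about 1 mm of play, and lets go after about half to two thirds of a turn; it is then lifted clear straight up. More than 20 N between nut and spindle, sideways too, spoils the thread.
- nut_center (a point): Middle of the square cap nut, dark steel, 0.15 kg: a block 34 x 34 mm with flat upright sides (square to its own x and y), 38 mm high with its shallow domed top; this point is on its axis, half-way up (19 mm above its underside). It starts tight on the burr, its underside 157 to 160 mm above the bench, and may be gripped across either pair of flats.
- burr_center (a point): Middle of the runner burr, a pale stone ring 64 mm across, 22 mm high, 27 mm hole, 0.22 kg; z up its axis. It sits round the spindle under the nut, centred by a 25 mm collar with 1 mm to spare all round. Its underside is 10 mm plus the carrier's height above the chamber floor, the collar's top 24 mm above that floor; lifted 45 mm straight up it clears the spindle.
- carrier (a joint): Height of the sprung carrier plate under the burr: 0 to 0.003 m at the start, held down by the tight nut. Its spring (1500 N/m) pushes burr and nut up with up to 12 N; as the nut comes undone it lifts the burr up to its stop at 0.004 m, where the burr then rests.
- tray: Cleaning tray, fixed, aluminium, 220 mm (own x) x 270 mm (own y), 28 mm high, wall and floor 4 mm thick. Origin: centre of its underside. A brush lies in it along the far (+x) side, at about x = +85 mm; the rest is free.
- brush_center (a point): Round-handled brush 170 mm long, 22 mm wide, 18 mm high, lying in the tray along the tray's y. Leave it.
- jar_center (a point): Jar of grain with a steel lid, 68 mm across, 126 mm high. Leave it.
- scoop_center (a point): Steel flour scoop, 175 mm long, lying flat on the bench. Leave it.
- scraper_center (a point): Bench scraper, steel blade with a wooden grip, 150 mm wide, lying flat. Leave it.
Not all that is in view belongs to the job. Of the things shaped like the part that bears nut_center, the dark steel one is meant.

How it is judged:
On the way, in this order (a step that is already met when the one before it is completed fails the run):
1. the nut is unscrewed and clear above the spindle, the burr still on its carrier (z of nut_center in the frame of mill above 0.202 m and horizontal distance between burr_center and mill below 0.004 m and z of burr_center in the frame of mill below 0.156 m), for 0.05 s.
2. the nut lies in the tray, let go (x of nut_center in the frame of tray between -0.1 and 0.1 m and y of nut_center in the frame of tray between -0.125 and 0.125 m and z of nut_center in the frame of tray below 0.03 m and contact force between nut and the fingers below 0.1 N), for 0.2 s.
At the end, for the whole second after the job is handed in: Nut and burr both lie at rest in the tray (nut's middle inside the walls and no more than 30 mm above the tray's underside; burr flat on the tray floor within 0.1 rad), released (x of nut_center in the frame of tray between -0.1 and 0.1 m and y of nut_center in the frame of tray between -0.125 and 0.125 m and z of nut_center in the frame of tray below 0.03 m and x of burr_center in the frame of tray between -0.08 and 0.08 m and y of burr_center in the frame of tray between -0.105 and 0.105 m and z of burr_center in the frame of tray below 0.019 m and angle between burr_center's own z axis and vertical below 0.1 rad and linear speed of each of nut, burr below 0.02 m/s); the robot touches nothing.
It fails at once if the thread is strained: more than 20 N between nut and spindle (contact force between nut and mill above 20 N).
It fails at once if the burr is dropped or pressed on the tray: more than 40 N (contact force between burr and tray above 40 N).
It fails at once if a bystander is moved by more than 30 mm (distance of any of brush_center, jar_center, scoop_center, scraper_center from where it was at the start of the episode above 0.03 m).
It also fails if it takes over 72 s, if anything falls off the work surface, if the arm or the gripper's body presses on something with over 40 N, if the wrist force passes 120 N, or if a joint passes its speed limit or range.

## Working session

There is one attempt and no reset: what is moved stays moved. The work goes in short steps, Python scripts to look and compute and a tool call to move; the robot and the scene stay as the last step left them, time stands still between calls to the robot, and variables do not carry over. Pictures are saved under pics/ and viewed, at most 10 in all, crops included, and the job is handed in when it is done.

Besides the shell and the picture viewer there is one more tool, called after "Call:" as name(argument=value, ...), one argument or row to a line, values as JSON. drive_tool: Moves the arm, as the interface text tells. Its arguments: {"type":"object","properties":{"increments":{"type":"array"},"claw":{"type":"number"}},"required":["increments"]}

```bash
mkdir -p pics; cat > h.py <<'E'
from workcell import robot
import numpy as np, cv2
def info(c):
    i=robot.camera_info(c); return [np.array(i[k],float) for k in("camera_matrix","dist_coeffs","R","t")]
def ray(c,px):
    K,D,R,t=info(c); u=cv2.undistortPoints(np.array([[px]],float),K,D)[0,0]
    return -R.T@t, R.T@np.array([u[0],u[1],1])
def atz(c,px,z):
    o,d=ray(c,px); return o+d*(z-o[2])/d[2]
def proj(c,X):
    K,D,R,t=info(c); return cv2.projectPoints(np.array(X,float).reshape(-1,3),cv2.Rodrigues(R)[0],t,K,D)[0][:,0]
def save(c,name):
    im=robot.camera(c); cv2.imwrite(f"pics/{name}.png",im[:,:,::-1]); return im
E
python3 - <<'E'
from h import *
print({k:np.round(v,3) for k,v in robot.observe().items()}, robot.hold_point_z)
Z=dict(mill=0,spindle_top=.18,nut_center=.1775,burr_center=.147,tray=0,brush_center=.013)
ims=[]
for c in("scene","side","wrist"):
    ims.append(save(c,c+"0"))
    print(c,"cam",np.round(ray(c,(256,192)),2).tolist())
    for n,z in Z.items():
        for r in robot.tip_of(c,n)[:3]:
            print(" ",n,round(r["p"],2),np.round(r["location"]),np.round(atz(c,r["location"],z),4))
cv2.imwrite("pics/all.png",cv2.resize(np.vstack([np.hstack(ims[:2]),np.hstack([ims[2],ims[2]*0])]),(800,600),interpolation=cv2.INTER_AREA)[:,:,::-1])
E
```

```text
{'time': np.float64(0.0), 'q': array([-0.223,  0.313,  1.498,  0.   ,  1.331, -0.223]), 'joint_velocities': array([ 0.001,  0.003, -0.002, -0.   ,  0.001, -0.   ]), 'joint_torque': array([-1.0000e-03, -4.1226e+01, -2.5974e+01, -0.0000e+00,  4.0000e-03,
       -0.0000e+00]), 'tcp_pos': array([0.525, 0.   , 0.231]), 'orientation': array([ 0.707,  0.707, -0.   , -0.001]), 'force': array([-0.002,  0.048,  0.117]), 'wrist_torque': array([ 0.018, -0.007, -0.012]), 'finger_force': np.float64(0.0), 'grip_width': np.float64(0.085)} -0.0187
scene cam [[1.43, 0.04, 0.97], [-0.74, -0.01, -0.67]]
  mill 0.71 [196. 213.] [ 0.4785 -0.1891  0.    ]
  spindle_top 0.96 [190. 173.] [ 0.4594 -0.1918  0.18  ]
  nut_center 0.53 [193. 252.] [ 0.8032 -0.1364  0.1775]
  nut_center 0.52 [188. 172.] [ 0.4507 -0.2017  0.1775]
  nut_center 0.28 [110. 209.] [ 0.6344 -0.4214  0.1775]
  tray 0.6 [312. 214.] [ 0.48    0.2476 -0.    ]
  brush_center 0.68 [309. 231.] [0.5785 0.2221 0.013 ]
side cam [[-0.54, -0.49, 1.23], [0.68, 0.3, -0.67]]
  mill 0.72 [298. 262.] [ 0.4495 -0.1952  0.    ]
  spindle_top 0.77 [307. 220.] [ 0.4664 -0.2067  0.18  ]
  nut_center 0.48 [305. 217.] [ 0.4765 -0.1973  0.1775]
  nut_center 0.38 [314. 210.] [ 0.5173 -0.2126  0.1775]
  burr_center 0.7 [306. 226.] [ 0.4724 -0.2037  0.147 ]
  tray 0.51 [399. 283.] [ 0.4928 -0.5113  0.    ]
  brush_center 0.75 [306. 217.] [ 0.6386 -0.1534  0.013 ]
  brush_center 0.46 [198. 200.] [0.5657 0.2322 0.013 ]
wrist cam [[0.53, 0.08, 0.37], [-0.02, -0.31, -0.95]]
  mill 0.62 [218. 297.] [ 0.4662 -0.1942  0.    ]
```

View pics/all.png

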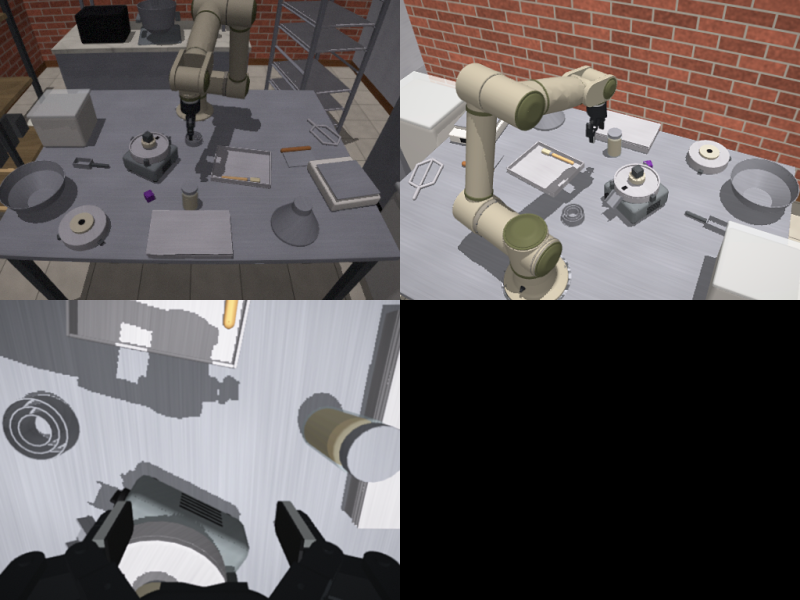

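The scene picture shows the mill at about (190,190) px with nut and burr on it and the tray at about (312,214). A purple look-alike nut lies on the bench at about (192,251). I'll move over the mill for a closer look.

Call:
drive_tool(
  increments=[
    {"travel": [-0.012,-0.038,0.02],"twist": [0,0,0]},
    {"travel": [-0.012,-0.038,0.02],"twist": [0,0,0]},
    {"travel": [-0.012,-0.038,0.02],"twist": [0,0,0]},
    {"travel": [-0.012,-0.038,0.02],"twist": [0,0,0]},
    {"travel": [-0.012,-0.038,0.02],"twist": [0,0,0]},
    {"travel": [0,0,0],"twist": [0,0,0]},
    {"travel": [0,0,0],"twist": [0,0,0]},
  ],
)

```text
time: 1.92
tcp_pos: [0.465, -0.1894, 0.3308]
orientation: [0.707, 0.707, 0.0, -0.0]
force: [0.4, 1.7, -0.9]
grip_width: 0.0858
finger_force: 0.0
```

```bash
python3 - <<'E'
from h import *
c="wrist"; save(c,"w1")
print(np.round(robot.observe()["tcp_pos"],4))
for n,z in dict(spindle_top=.18,nut_center=.1775,burr_center=.147,mill=0).items():
    for r in robot.tip_of(c,n)[:2]: print(n,round(r["p"],2),np.round(r["location"]),np.round(atz(c,r["location"],z),4))
for r in robot.silhouettes(c,"nut_center")[:2]:
    m=r["pixels"].astype(np.uint8); print("nut",r["p"],r["rect"],m.sum())
    ct=max(cv2.findContours(m,0,1)[0],key=cv2.contourArea)[:,0]
    P=np.array([atz(c,p,.19)[:2] for p in ct.astype(float)])
    b=cv2.minAreaRect(P.astype(np.float32)*1000); print(b)
E
```

```text
[ 0.4651 -0.1891  0.3307]
spindle_top 0.3 [262. 184.] [ 0.4664 -0.195   0.18  ]
nut_center 0.9 [408. 142.] [ 0.6014 -0.1549  0.1775]
nut_center 0.72 [265. 328.] [ 0.4699 -0.3664  0.1775]
burr_center 0.88 [266. 175.] [ 0.4709 -0.1951  0.147 ]
mill 0.84 [261. 147.] [ 0.4655 -0.192   0.    ]
nut 0.88 [236.1, 159.9, 49.6, 51.3] 1600
((466.3420104980469, -193.68600463867188), (40.667728424072266, 37.16276550292969), 57.82626724243164)
nut 0.71 [389.3, 124.2, 40.5, 38.5] 895
((593.2064208984375, -153.21800231933594), (25.969825744628906, 28.884235382080078), 36.352298736572266)
```

View pics/w1.png

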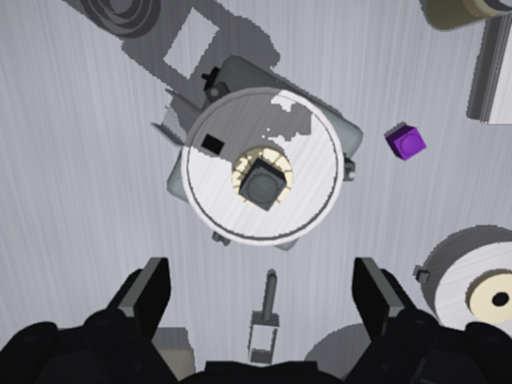

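The wrist picture shows the dark nut at about (263,184) on the pale burr in the round chamber, centred about (262,166). The purple look-alike is at (406,142). I'll crop to get the nut angle.

```bash
python3 - <<'E'
from h import *
im=cv2.imread("pics/w1.png"); cr=im[145:225,222:302]
g=cv2.resize(cr,(640,640),interpolation=cv2.INTER_CUBIC)
g=cv2.convertScaleAbs(g,alpha=1.8); cv2.imwrite("pics/w1c.png",cv2.resize(g,(600,600)))
print("rim",atz("wrist",(262.5,166),.134))
E
```

```text
rim [ 0.46689962 -0.18873636  0.134     ]
```

View pics/w1c.png

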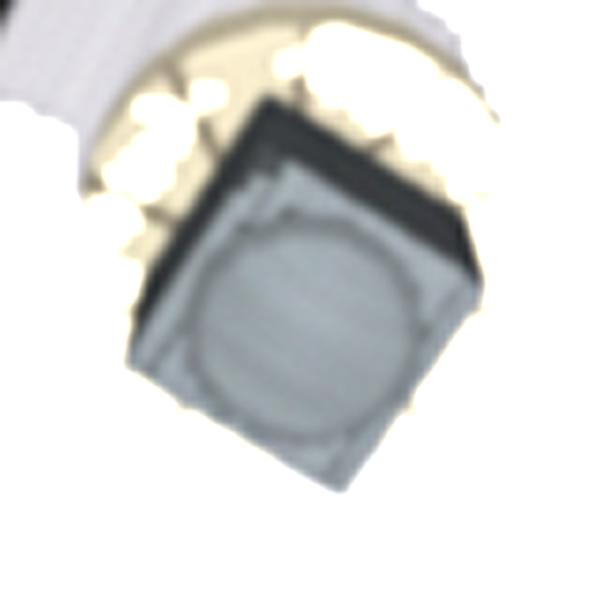

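```bash
python3 - <<'E'
from h import *
c=np.array([(285,165),(482,285),(340,490),(128,362)])/7.5+[222,145]
for z in(.190,.196):
    P=np.array([atz("wrist",p,z)[:2] for p in c])
    e=np.roll(P,-1,0)-P
    print(P.mean(0).round(4),np.linalg.norm(e,axis=1).round(4),np.degrees(np.arctan2(e[:,1],e[:,0])).round(1)%90)
E
```

```text
[ 0.4673 -0.1969] [0.0287 0.0323 0.0317 0.032 ] [58.1 57.5 57.3 52.2]
[ 0.4672 -0.195 ] [0.0281 0.0316 0.031  0.0313] [58.1 57.5 57.3 52.2]
```

Call:
drive_tool(
  increments=[
    {"travel": [0.0004,-0.0008,-0.011],"twist": [0,0,0.167]},
    {"travel": [0.0004,-0.0008,-0.011],"twist": [0,0,0.167]},
    {"travel": [0.0004,-0.0008,-0.011],"twist": [0,0,0.167]},
    {"travel": [0.0004,-0.0008,-0.011],"twist": [0,0,0.167]},
    {"travel": [0.0004,-0.0008,-0.011],"twist": [0,0,0.167]},
    {"travel": [0,0,-0.011],"twist": [0,0,0.168]},
    {"travel": [0,0,0],"twist": [0,0,0]},
    {"travel": [0,0,0],"twist": [0,0,0]},
  ],
)

```text
time: 3.22
tcp_pos: [0.4672, -0.1939, 0.2658]
orientation: [0.282, 0.96, -0.0, 0.0]
force: [0.5, 0.0, -0.2]
grip_width: 0.0849
finger_force: 0.0
```

```bash
python3 - <<'E'
from h import *
c="wrist"; im=save(c,"w2")
s=robot.observe(); print(np.round(s["tcp_pos"],4),np.round(s["orientation"],4),np.round(s["q"],3))
p=proj(c,[s["tcp_pos"][0],s["tcp_pos"][1],.195])[0]; print("tcp axis px",p)
r=robot.silhouettes(c,"nut_center")
print([(round(a["p"],2),a["rect"]) for a in r])
x,y=[int(v) for v in p]; x0,y0=x-75,y-75
g=im[max(0,y0):y0+150,x0:x0+150,::-1]; print("crop origin",x0,max(0,y0),g.shape)
cv2.imwrite("pics/w2c.png",cv2.convertScaleAbs(cv2.resize(g,None,fx=4,fy=4,interpolation=cv2.INTER_CUBIC),alpha=1.8))
E
```

```text
[ 0.4672 -0.194   0.2658] [ 2.813e-01  9.596e-01 -1.000e-04  4.000e-04] [-0.626  0.246  1.495  0.     1.4   -1.626]
tcp axis px [261.40978871 208.49759924]
[(0.87, [332.8, 253.9, 25.3, 37.6]), (0.68, [234.3, 174.0, 48.7, 53.3])]
crop origin 186 133 (150, 150, 3)
```

View pics/w2c.png

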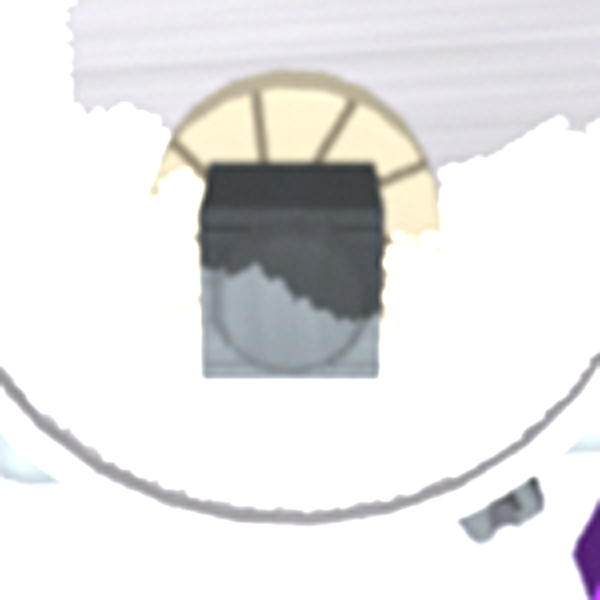

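```bash
python3 - <<'E'
from h import *
c=np.array([(205,210),(382,210),(379,375),(205,376)])/4+[186,133]
s=robot.observe();R=cv2.Rodrigues
from scipy.spatial.transform import Rotation as Ro
T=Ro.from_quat(s["orientation"])
for z in(.190,.195):
    P=np.array([atz("wrist",p,z) for p in c]); e=np.roll(P,-1,0)-P
    m=P.mean(0); print(m.round(4),np.linalg.norm(e,axis=1).round(4),(np.degrees(np.arctan2(e[:,1],e[:,0]))%90).round(1),"tool frame off",T.inv().apply(m-s["tcp_pos"]).round(4))
E
```

```text
[ 0.4667 -0.1957  0.19  ] [0.0317 0.0323 0.0326 0.0325] [57.4 57.6 57.8 56. ] tool frame off [-0.0004 -0.0016  0.0758]
[ 0.4651 -0.1946  0.195 ] [0.031  0.0315 0.0318 0.0318] [57.4 57.6 57.8 56. ] tool frame off [ 0.0015 -0.0016  0.0708]
```

Call:
drive_tool(
  increments=[
    {"travel": [-0.0003,-0.002,-0.02],"twist": [0,0,0]},
    {"travel": [0,0,-0.025],"twist": [0,0,0]},
    {"travel": [0,0,-0.025],"twist": [0,0,0]},
    {"travel": [0,0,-0.02],"twist": [0,0,0]},
    {"travel": [0,0,-0.01],"twist": [0,0,0]},
    {"travel": [0,0,0],"twist": [0,0,0]},
  ],
)

```text
time: 4.08
tcp_pos: [0.4667, -0.196, 0.1653]
orientation: [0.28, 0.96, 0.0, -0.0]
force: [0.2, 0.4, 0.2]
grip_width: 0.0854
finger_force: 0.0
```

Call:
drive_tool(
  increments=[
    {"travel": [0,0,0],"twist": [0,0,0]},
    {"travel": [0,0,0],"twist": [0,0,0]},
    {"travel": [0,0,0],"twist": [0,0,0]},
    {"travel": [0,0,0],"twist": [0,0,0]},
  ],
  claw=0.45,
)

```text
time: 4.58
tcp_pos: [0.4667, -0.196, 0.1654]
orientation: [0.28, 0.96, -0.0, 0.0]
force: [0.1, 0.1, 0.0]
grip_width: 0.0384
finger_force: 0.0
```

```bash
python3 - <<'E'
from h import *
im=save("wrist","w3"); s=robot.observe(); print(s["tcp_pos"],s["force"],s["grip_width"])
cv2.imwrite("pics/w3c.png",cv2.convertScaleAbs(im[:,:,::-1],alpha=2.5))
E
```

```text
[ 0.46673003 -0.19604589  0.16538457] [ 0.05596813 -0.06696995 -0.09643456] 0.038536124045354316
```

View pics/w3c.png

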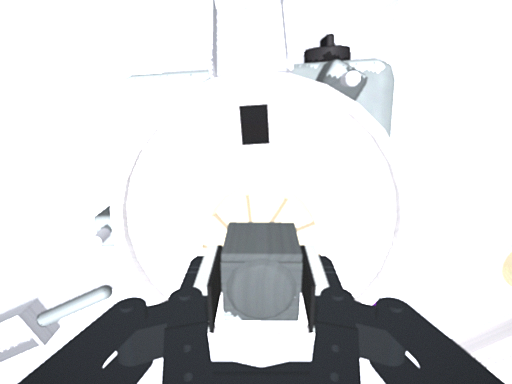

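The nut stands centred between the pads (nut 223–300 px, pads about 213 and 311). I'll close in small guarded steps.

Call:
drive_tool(
  increments=[
    {"travel": [0,0,0],"twist": [0,0,0]},
    {"travel": [0,0,0],"twist": [0,0,0]},
  ],
  claw=0.41,
)

```text
time: 4.88
tcp_pos: [0.4667, -0.196, 0.1653]
orientation: [0.28, 0.96, 0.0, 0.0]
force: [-0.3, 0.4, 0.1]
grip_width: 0.0353
finger_force: 0.0
```

Call:
drive_tool(
  increments=[
    {"travel": [0,0,0],"twist": [0,0,0]},
    {"travel": [0,0,0],"twist": [0,0,0]},
  ],
  claw=0.4,
)

```text
time: 5.12
tcp_pos: [0.4667, -0.196, 0.1653]
orientation: [0.28, 0.96, 0.0, -0.0]
force: [-0.8, 0.3, -1.3]
grip_width: 0.0339
finger_force: 0.1
```

Call:
drive_tool(
  increments=[
    {"travel": [0,0,0],"twist": [0,0,0]},
    {"travel": [0,0,0],"twist": [0,0,0]},
  ],
  claw=0.39,
)

```text
time: 5.38
tcp_pos: [0.4667, -0.196, 0.1653]
orientation: [0.28, 0.96, 0.0, 0.0]
force: [-0.9, 1.2, 0.1]
grip_width: 0.0334
finger_force: 19.1
```

Call:
drive_tool(
  increments=[
    {"travel": [0,0,0.0004],"twist": [0,0,-0.12]},
    {"travel": [0,0,0.0004],"twist": [0,0,-0.12]},
  ],
)

```text
time: 5.62
tcp_pos: [0.4667, -0.196, 0.1661]
orientation: [0.395, 0.919, -0.0, 0.0]
force: [0.5, -0.6, -0.0]
grip_width: 0.0338
finger_force: 19.0
```

Call:
drive_tool(
  increments=[
    {"travel": [0,0,0.0004],"twist": [0,0,-0.12]},
    {"travel": [0,0,0.0004],"twist": [0,0,-0.12]},
  ],
)

```text
time: 5.88
tcp_pos: [0.4667, -0.196, 0.1668]
orientation: [0.502, 0.865, 0.0, -0.0]
force: [0.8, 0.9, -1.2]
grip_width: 0.0333
finger_force: 19.0
```

Call:
drive_tool(
  increments=[
    {"travel": [0,0,0.0005],"twist": [0,0,-0.15]},
    {"travel": [0,0,0.0005],"twist": [0,0,-0.15]},
    {"travel": [0,0,0],"twist": [0,0,0]},
  ],
)

```text
time: 6.25
tcp_pos: [0.4666, -0.196, 0.1678]
orientation: [0.624, 0.782, -0.0, -0.0]
force: [-0.5, 0.1, -1.9]
grip_width: 0.0336
finger_force: 19.3
```

Call:
drive_tool(
  increments=[
    {"travel": [0,0,0.0005],"twist": [0,0,-0.15]},
    {"travel": [0,0,0.0005],"twist": [0,0,-0.15]},
    {"travel": [0,0,0],"twist": [0,0,0]},
  ],
)

```text
time: 6.62
tcp_pos: [0.4664, -0.1959, 0.1685]
orientation: [0.732, 0.681, -0.0, -0.001]
force: [-1.2, -0.2, -3.5]
grip_width: 0.0341
finger_force: 19.2
```

Call:
drive_tool(
  increments=[
    {"travel": [0,0,0.0001],"twist": [0,0,-0.12]},
    {"travel": [0,0,0.0001],"twist": [0,0,-0.12]},
    {"travel": [0,0,0],"twist": [0,0,0]},
  ],
)

```text
time: 7.0
tcp_pos: [0.4666, -0.196, 0.169]
orientation: [0.808, 0.589, -0.0, -0.0]
force: [0.1, 0.3, -0.4]
grip_width: 0.0336
finger_force: 19.3
```

Call:
drive_tool(
  increments=[
    {"travel": [0,0,0.0004],"twist": [0,0,-0.15]},
    {"travel": [0,0,0.0004],"twist": [0,0,-0.15]},
    {"travel": [0,0,0],"twist": [0,0,0]},
  ],
)

```text
time: 7.38
tcp_pos: [0.4666, -0.196, 0.1699]
orientation: [0.887, 0.462, -0.0, -0.0]
force: [0.4, 0.4, -1.2]
grip_width: 0.0338
finger_force: 19.3
```

Call:
drive_tool(
  increments=[
    {"travel": [0,0,0.0004],"twist": [0,0,-0.15]},
    {"travel": [0,0,0.0004],"twist": [0,0,-0.15]},
    {"travel": [0,0,0],"twist": [0,0,0]},
  ],
)

```text
time: 7.75
tcp_pos: [0.4667, -0.196, 0.1707]
orientation: [0.946, 0.324, 0.0, -0.0]
force: [0.0, 0.0, -1.4]
grip_width: 0.0336
finger_force: 19.3
```

Call:
drive_tool(
  increments=[
    {"travel": [0,0,0.0004],"twist": [0,0,-0.15]},
    {"travel": [0,0,0.0004],"twist": [0,0,-0.15]},
    {"travel": [0,0,0],"twist": [0,0,0]},
  ],
)

```text
time: 8.12
tcp_pos: [0.4667, -0.196, 0.1715]
orientation: [0.984, 0.179, -0.0, 0.0]
force: [0.2, -0.3, -0.8]
grip_width: 0.0338
finger_force: 19.3
```

Call:
drive_tool(
  increments=[
    {"travel": [0,0,0.0004],"twist": [0,0,-0.15]},
    {"travel": [0,0,0.0004],"twist": [0,0,-0.15]},
    {"travel": [0,0,0],"twist": [0,0,0]},
  ],
)

```text
time: 8.5
tcp_pos: [0.4666, -0.196, 0.1723]
orientation: [1.0, 0.03, -0.0, -0.0]
force: [-0.2, -0.3, -0.2]
grip_width: 0.0336
finger_force: 19.3
```

Call:
drive_tool(
  increments=[
    {"travel": [0,0,0.0004],"twist": [0,0,-0.15]},
    {"travel": [0,0,0.0004],"twist": [0,0,-0.15]},
    {"travel": [0,0,0],"twist": [0,0,0]},
  ],
)

```text
time: 8.88
tcp_pos: [0.4666, -0.1959, 0.1731]
orientation: [0.993, -0.119, -0.0, -0.0]
force: [-0.7, 0.4, -1.3]
grip_width: 0.034
finger_force: 19.3
```

Call:
drive_tool(
  increments=[
    {"travel": [0,0,0.0004],"twist": [0,0,-0.15]},
    {"travel": [0,0,0.0004],"twist": [0,0,-0.15]},
    {"travel": [0,0,0],"twist": [0,0,0]},
  ],
)

```text
time: 9.25
tcp_pos: [0.4666, -0.1958, 0.1738]
orientation: [0.964, -0.266, -0.0, -0.0]
force: [-0.8, 1.4, -1.2]
grip_width: 0.0338
finger_force: 19.3
```

Call:
drive_tool(
  increments=[
    {"travel": [0,0,0.0004],"twist": [0,0,-0.15]},
    {"travel": [0,0,0.0004],"twist": [0,0,-0.15]},
    {"travel": [0,0,0],"twist": [0,0,0]},
  ],
)

```text
time: 9.62
tcp_pos: [0.4667, -0.1959, 0.1747]
orientation: [0.913, -0.407, -0.0, -0.0]
force: [-0.4, 1.6, -1.3]
grip_width: 0.0337
finger_force: 19.3
```

Call:
drive_tool(
  increments=[
    {"travel": [0,0,0.0004],"twist": [0,0,-0.15]},
    {"travel": [0,0,0.0004],"twist": [0,0,-0.15]},
    {"travel": [0,0,0],"twist": [0,0,0]},
  ],
)

```text
time: 10.0
tcp_pos: [0.4668, -0.1959, 0.1755]
orientation: [0.842, -0.539, 0.0, -0.0]
force: [-1.1, 1.2, -1.8]
grip_width: 0.0338
finger_force: 19.3
```

Call:
drive_tool(
  increments=[
    {"travel": [0,0,0.0004],"twist": [0,0,-0.15]},
    {"travel": [0,0,0.0004],"twist": [0,0,-0.15]},
    {"travel": [0,0,0],"twist": [0,0,0]},
  ],
)

```text
time: 10.38
tcp_pos: [0.4668, -0.196, 0.1763]
orientation: [0.752, -0.659, 0.0, -0.0]
force: [0.7, 1.7, -1.0]
grip_width: 0.0342
finger_force: 19.4
```

Call:
drive_tool(
  increments=[
    {"travel": [0,0,0.0004],"twist": [0,0,-0.13]},
    {"travel": [0,0,0.0004],"twist": [0,0,-0.13]},
    {"travel": [0,0,0],"twist": [0,0,0]},
  ],
)

```text
time: 10.75
tcp_pos: [0.4668, -0.1961, 0.1772]
orientation: [-0.66, 0.751, -0.0, 0.0]
force: [0.1, 0.3, -0.6]
grip_width: 0.0337
finger_force: 19.4
```

Call:
drive_tool(
  increments=[
    {"travel": [0,0,0.0007],"twist": [0,0,0]},
    {"travel": [0,0,0],"twist": [0,0,0]},
  ],
)

```text
time: 11.0
tcp_pos: [0.4667, -0.1961, 0.1779]
orientation: [-0.659, 0.752, -0.0, 0.0]
force: [-0.5, 0.2, -0.9]
grip_width: 0.0334
finger_force: 19.4
```

Call:
drive_tool(
  increments=[
    {"travel": [0,0,0.0007],"twist": [0,0,0]},
    {"travel": [0,0,0],"twist": [0,0,0]},
  ],
)

```text
time: 11.25
tcp_pos: [0.4667, -0.196, 0.1785]
orientation: [-0.658, 0.753, -0.0, 0.0]
force: [-1.0, 1.2, -0.8]
grip_width: 0.0337
finger_force: 19.4
```

Loose. I'll firm the grip and lift straight up, starting slowly.

Call:
drive_tool(
  increments=[
    {"travel": [0,0,0],"twist": [0,0,0]},
    {"travel": [0,0,0.001],"twist": [0,0,0]},
    {"travel": [0,0,0.001],"twist": [0,0,0]},
  ],
  claw=0.37,
)

```text
time: 11.62
tcp_pos: [0.4667, -0.196, 0.1806]
orientation: [-0.658, 0.753, -0.0, -0.0]
force: [0.9, 0.6, -1.5]
grip_width: 0.033
finger_force: 59.7
```

Call:
drive_tool(
  increments=[
    {"travel": [0,0,0.003],"twist": [0,0,0]},
    {"travel": [0,0,0.004],"twist": [0,0,0]},
    {"travel": [0,0,0.005],"twist": [0,0,0]},
    {"travel": [0,0,0.01],"twist": [0,0,0]},
    {"travel": [0,0,0.02],"twist": [0,0,0]},
    {"travel": [0,0,0.02],"twist": [0,0,0]},
    {"travel": [0,0,0.02],"twist": [0,0,0]},
    {"travel": [0,0,0],"twist": [0,0,0]},
    {"travel": [0,0,0],"twist": [0,0,0]},
  ],
)

```text
time: 12.75
tcp_pos: [0.4665, -0.1959, 0.2618]
orientation: [-0.658, 0.753, 0.0, -0.0]
force: [0.1, -0.0, -0.8]
grip_width: 0.0331
finger_force: 59.7
```

```bash
python3 - <<'E'
from h import *
s=robot.observe(); print(np.round(s["q"],3),s["tcp_pos"].round(4))
a=save("wrist","w4"); b=save("scene","s4")
m=max(robot.silhouettes("scene","tray"),key=lambda r:r["p"])
ct=max(cv2.findContours(m["pixels"].astype(np.uint8),0,1)[0],key=cv2.contourArea)[:,0].astype(float)
P=np.array([atz("scene",p,.028)[:2] for p in ct],np.float32)*1000
print(m["p"],m["rect"],cv2.minAreaRect(P))
for n,z in(("tray",0),("brush_center",.013)):
    for r in robot.tip_of("scene",n)[:2]: print(n,round(r["p"],2),atz("scene",r["location"],z).round(4))
x,y,w,h=[int(v) for v in m["rect"]]
g=cv2.resize(b[y-25:y+h+25,x-30:x+w+30],(0,0),fx=3,fy=3); g=g[:384,:400]
o=np.zeros((384,800,3),np.uint8); o[:g.shape[0],:g.shape[1]]=g; o[:300,400:]=cv2.resize(a,(400,300)); cv2.imwrite("pics/c4.png",o[:,:,::-1]); print("crop",x-30,y-25)
E
```

```text
[-0.629  0.25   1.501 -0.     1.392  2.648] [ 0.4665 -0.1959  0.2618]
0.79 [272.6, 186.2, 73.5, 53.8] ((494.0735778808594, 231.361572265625), (266.7594909667969, 245.25686645507812), 79.87179565429688)
tray 0.73 [0.461  0.2421 0.    ]
brush_center 0.54 [0.5808 0.2156 0.013 ]
crop 242 161
```

View pics/c4.png

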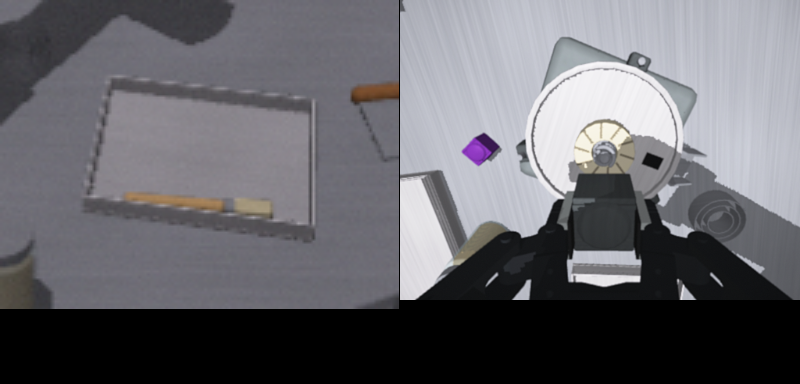

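The right half shows the nut between the fingers, with burr and bare spindle at about (604,153). The left half shows the tray corners at about (108,78), (315,98), (313,235) and (85,207).

```bash
python3 - <<'E'
from h import *
c=np.array([(108,78),(315,98),(313,230),(85,200)])/3+[242,161]
P=np.array([atz("scene",p,.028)[:2] for p in c]); e=np.roll(P,-1,0)-P
print(P.round(3).tolist(),P.mean(0).round(3),np.linalg.norm(e,axis=1).round(3),np.degrees(np.arctan2(e[:,1],e[:,0])).round(1))
print("spindle from wrist:")
for n,z in(("spindle_top",.18),("burr_center",.150)):
    for r in robot.tip_of("wrist",n)[:1]: print(n,r["p"],r["location"],atz("wrist",r["location"],z).round(4))
E
```

```text
[[0.36, 0.122], [0.399, 0.387], [0.622, 0.345], [0.575, 0.087]] [0.489 0.235] [0.268 0.227 0.263 0.218] [  81.7  -10.7 -100.2  170.7]
spindle from wrist:
spindle_top 0.8 [261.3, 199.5] [ 0.4658 -0.1996  0.18  ]
burr_center 0.59 [264.8, 191.5] [ 0.4633 -0.1957  0.15  ]
```

Call:
drive_tool(
  increments=[
    {"travel": [-0.004,0.036,0],"twist": [0,0,0.155]},
    {"travel": [-0.004,0.036,0],"twist": [0,0,0.155]},
    {"travel": [-0.004,0.036,0],"twist": [0,0,0.155]},
    {"travel": [-0.004,0.036,0],"twist": [0,0,0.155]},
    {"travel": [-0.004,0.036,0],"twist": [0,0,0.155]},
    {"travel": [-0.004,0.036,0],"twist": [0,0,0.155]},
    {"travel": [-0.004,0.036,0],"twist": [0,0,0.155]},
    {"travel": [-0.004,0.036,0],"twist": [0,0,0.155]},
    {"travel": [-0.004,0.036,0],"twist": [0,0,0.155]},
    {"travel": [-0.004,0.036,0],"twist": [0,0,0.155]},
    {"travel": [0,0,-0.03],"twist": [0,0,0]},
    {"travel": [0,0,-0.04],"twist": [0,0,0]},
    {"travel": [0,0,-0.04],"twist": [0,0,0]},
    {"travel": [0,0,-0.03],"twist": [0,0,0]},
    {"travel": [0,0,0],"twist": [0,0,0]},
  ],
)

```text
time: 14.98
tcp_pos: [0.4257, 0.1638, 0.1212]
orientation: [0.997, -0.078, -0.002, 0.0]
force: [0.6, 0.6, -0.4]
grip_width: 0.0329
finger_force: 59.8
```

```bash
python3 - <<'E'
from h import *
s=robot.observe(); print(s["tcp_pos"].round(4)); a=save("wrist","w5")
cv2.imwrite("pics/w5b.png",cv2.convertScaleAbs(a[:,:,::-1],alpha=1.3))
for r in robot.tip_of("wrist","tray")[:1]: print(r["p"],atz("wrist",r["location"],0))
E
```

```text
[0.4257 0.1638 0.1212]
0.71 [0.48414236 0.2330364  0.        ]
```

View pics/w5b.png

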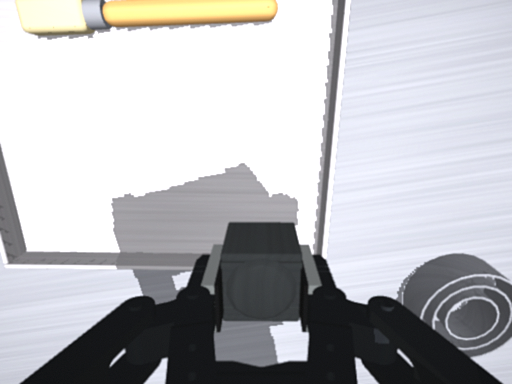

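The tray is aligned with the gripper and the placing spot is free, with the brush far off at the top. The tray centre agrees with the earlier estimate, so I'll go down.

Call:
drive_tool(
  increments=[
    {"travel": [0.004,0.002,-0.03],"twist": [0,0,0]},
    {"travel": [0.004,0.002,-0.03],"twist": [0,0,0]},
    {"travel": [0,0,-0.025],"twist": [0,0,0]},
    {"travel": [0,0,-0.015],"twist": [0,0,0]},
    {"travel": [0,0,-0.004],"twist": [0,0,0]},
    {"travel": [0,0,0],"twist": [0,0,0]},
  ],
)

```text
time: 15.82
tcp_pos: [0.4352, 0.1681, 0.0192]
orientation: [0.997, -0.078, 0.001, -0.0]
force: [0.2, 0.6, -0.5]
grip_width: 0.0333
finger_force: 60.0
```

Call:
drive_tool(
  increments=[
    {"travel": [0,0,-0.0015],"twist": [0,0,0]},
    {"travel": [0,0,-0.0015],"twist": [0,0,0]},
    {"travel": [0,0,0],"twist": [0,0,0]},
  ],
)

```text
time: 16.2
tcp_pos: [0.4347, 0.168, 0.0156]
orientation: [0.997, -0.078, 0.0, -0.0]
force: [0.4, 0.2, -0.8]
grip_width: 0.033
finger_force: 60.0
```

Call:
drive_tool(
  increments=[
    {"travel": [0,0,-0.001],"twist": [0,0,0]},
    {"travel": [0,0,-0.001],"twist": [0,0,0]},
    {"travel": [0,0,0],"twist": [0,0,0]},
  ],
)

```text
time: 16.58
tcp_pos: [0.4347, 0.168, 0.0134]
orientation: [0.997, -0.078, -0.0, 0.0]
force: [-0.1, 1.2, -1.3]
grip_width: 0.0328
finger_force: 60.0
```

Call:
drive_tool(
  increments=[
    {"travel": [0,0,-0.001],"twist": [0,0,0]},
    {"travel": [0,0,0],"twist": [0,0,0]},
  ],
)

```text
time: 16.82
tcp_pos: [0.4347, 0.168, 0.0124]
orientation: [0.997, -0.078, -0.0, 0.0]
force: [-0.4, 0.5, -1.0]
grip_width: 0.0332
finger_force: 60.0
```

Call:
drive_tool(
  increments=[
    {"travel": [0,0,-0.001],"twist": [0,0,0]},
    {"travel": [0,0,0],"twist": [0,0,0]},
  ],
)

```text
time: 17.08
tcp_pos: [0.4348, 0.168, 0.0116]
orientation: [0.997, -0.078, 0.0, -0.0]
force: [-1.0, -0.3, 1.7]
grip_width: 0.0327
finger_force: 60.3
```

Call:
drive_tool(
  increments=[
    {"travel": [0,0,0],"twist": [0,0,0]},
    {"travel": [0,0,0],"twist": [0,0,0]},
    {"travel": [0,0,0],"twist": [0,0,0]},
    {"travel": [0,0,0.01],"twist": [0,0,0]},
    {"travel": [0,0,0.03],"twist": [0,0,0]},
    {"travel": [0,0,0.05],"twist": [0,0,0]},
    {"travel": [0,0,0.05],"twist": [0,0,0]},
    {"travel": [0,0,0.05],"twist": [0,0,0]},
    {"travel": [0,0,0.05],"twist": [0,0,0]},
  ],
  claw=0.56,
)

```text
time: 18.2
tcp_pos: [0.4342, 0.1679, 0.254]
orientation: [0.997, -0.078, 0.0, -0.0]
force: [1.7, 0.5, -0.5]
grip_width: 0.0479
finger_force: 0.0
```

Call:
drive_tool(
  increments=[
    {"travel": [0.0032,-0.036,0.002],"twist": [0,0,0]},
    {"travel": [0.0032,-0.036,0.002],"twist": [0,0,0]},
    {"travel": [0.0032,-0.036,0.002],"twist": [0,0,0]},
    {"travel": [0.0032,-0.036,0.002],"twist": [0,0,0]},
    {"travel": [0.0032,-0.036,0.002],"twist": [0,0,0]},
    {"travel": [0.0032,-0.036,0.002],"twist": [0,0,0]},
    {"travel": [0.0032,-0.036,0.002],"twist": [0,0,0]},
    {"travel": [0.0032,-0.036,0.002],"twist": [0,0,0]},
    {"travel": [0.0032,-0.036,0.002],"twist": [0,0,0]},
    {"travel": [0.0032,-0.038,0.002],"twist": [0,0,0]},
    {"travel": [0,0,0],"twist": [0,0,0]},
    {"travel": [0,0,0],"twist": [0,0,0]},
  ],
  claw=1.0,
)

```text
time: 19.7
tcp_pos: [0.4665, -0.1933, 0.2718]
orientation: [0.997, -0.078, 0.0, -0.0]
force: [0.8, -0.1, 0.2]
grip_width: 0.0854
finger_force: 0.0
```

```bash
python3 - <<'E'
from h import *
s=robot.observe(); print(s["tcp_pos"].round(4)); a=save("wrist","w6"); b=save("side","s6")
cr=b[150:270,140:360]
o=np.zeros((300,800,3),np.uint8); o[:,:400]=cv2.resize(a,(400,300)); g=cv2.resize(cr,(400,218)); o[:218,400:]=g
cv2.imwrite("pics/c6.png",cv2.convertScaleAbs(o[:,:,::-1],alpha=1.4))
for n,z in(("spindle_top",.18),("burr_center",.150)):
    for r in robot.tip_of("wrist",n)[:2]: print(n,r["p"],r["location"],atz("wrist",r["location"],z).round(4))
for r in robot.silhouettes("wrist","burr_center")[:1]:
    ct=max(cv2.findContours(r["pixels"].astype(np.uint8),0,1)[0],key=cv2.contourArea)[:,0].astype(float)
    P=np.array([atz("wrist",p,.161)[:2] for p in ct],np.float32); print(r["p"],cv2.minEnclosingCircle(P))
E
```

```text
[ 0.4665 -0.1933  0.2718]
spindle_top 0.58 [268.5, 195.7] [ 0.4686 -0.2     0.18  ]
burr_center 0.66 [266.2, 186.7] [ 0.4669 -0.1985  0.15  ]
0.93 ((0.46858856081962585, -0.19543865323066711), 0.03393213823437691)
```

View pics/c6.png

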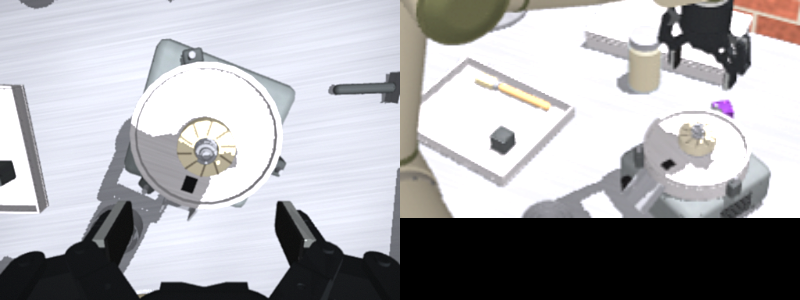

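The side view shows the nut upright in the tray at about (502,138). The wrist view shows the burr on the spindle at about (206,148). I'll descend over the burr.

Call:
drive_tool(
  increments=[
    {"travel": [0.0005,-0.0027,-0.03],"twist": [0,0,0]},
    {"travel": [0,0,-0.035],"twist": [0,0,0]},
    {"travel": [0,0,-0.03],"twist": [0,0,0]},
    {"travel": [0,0,-0.02],"twist": [0,0,0]},
    {"travel": [0,0,-0.015],"twist": [0,0,0]},
    {"travel": [0,0,-0.01],"twist": [0,0,0]},
    {"travel": [0,0,0],"twist": [0,0,0]},
  ],
)

```text
time: 20.82
tcp_pos: [0.4672, -0.1966, 0.1313]
orientation: [0.997, -0.078, -0.0, -0.0]
force: [0.2, 0.8, 0.0]
grip_width: 0.0852
finger_force: 0.0
```

Call:
drive_tool(
  increments=[
    {"travel": [0,0,0],"twist": [0,0,0]},
    {"travel": [0,0,0],"twist": [0,0,0]},
    {"travel": [0,0,0],"twist": [0,0,0]},
  ],
  claw=0.76,
)

```text
time: 21.2
tcp_pos: [0.4673, -0.1968, 0.1318]
orientation: [0.997, -0.078, 0.0, 0.0]
force: [0.2, -0.5, 0.3]
grip_width: 0.0651
finger_force: 0.0
```

Call:
drive_tool(
  increments=[
    {"travel": [0,0,0],"twist": [0,0,0]},
    {"travel": [0,0,0],"twist": [0,0,0]},
  ],
  claw=0.74,
)

```text
time: 21.45
tcp_pos: [0.4673, -0.1965, 0.1316]
orientation: [0.997, -0.078, 0.0, -0.0]
force: [1.2, 2.3, 2.2]
grip_width: 0.0632
finger_force: 1.2
```

Call:
drive_tool(
  increments=[
    {"travel": [0,0,0],"twist": [0,0,0]},
    {"travel": [0,0,0],"twist": [0,0,0]},
    {"travel": [0,0,0],"twist": [0,0,0]},
  ],
  claw=0.71,
)

```text
time: 21.82
tcp_pos: [0.4673, -0.1965, 0.1316]
orientation: [0.997, -0.078, 0.0, -0.0]
force: [1.9, 5.1, 4.0]
grip_width: 0.0614
finger_force: 52.3
```

Call:
drive_tool(
  increments=[
    {"travel": [0,0,0.002],"twist": [0,0,0]},
    {"travel": [0,0,0.003],"twist": [0,0,0]},
    {"travel": [0,0,0.005],"twist": [0,0,0]},
    {"travel": [0,0,0],"twist": [0,0,0]},
  ],
)

```text
time: 22.32
tcp_pos: [0.4673, -0.1971, 0.1419]
orientation: [0.997, -0.078, 0.0, 0.0]
force: [-0.1, 0.5, -1.4]
grip_width: 0.0617
finger_force: 52.7
```

Call:
drive_tool(
  increments=[
    {"travel": [0,0,0.008],"twist": [0,0,0]},
    {"travel": [0,0,0.012],"twist": [0,0,0]},
    {"travel": [0,0,0.015],"twist": [0,0,0]},
    {"travel": [0,0,0.02],"twist": [0,0,0]},
    {"travel": [0,0,0.02],"twist": [0,0,0]},
    {"travel": [0,0,0.02],"twist": [0,0,0]},
    {"travel": [0,0,0],"twist": [0,0,0]},
  ],
)

```text
time: 23.2
tcp_pos: [0.4677, -0.1971, 0.2384]
orientation: [0.997, -0.078, 0.002, 0.001]
force: [1.0, -0.2, -3.2]
grip_width: 0.0611
finger_force: 52.9
```

```bash
python3 - <<'E'
from h import *
s=robot.observe(); print(s["tcp_pos"].round(4),s["force"].round(1),s["grip_width"],s["wrist_torque"].round(2)); a=save("wrist","w7"); b=save("side","s7")
cr=b[110:260,240:440]
o=np.zeros((300,800,3),np.uint8); o[:,:400]=cv2.resize(a,(400,300)); o[:,400:]=cv2.resize(cr,(400,300))
cv2.imwrite("pics/c7.png",cv2.convertScaleAbs(o[:,:,::-1],alpha=1.4))
E
```

```text
[ 0.4677 -0.1971  0.2384] [ 1.  -0.2 -3.2] 0.061109833445277116 [ 0.04 -0.   -0.  ]
```

View pics/c7.png

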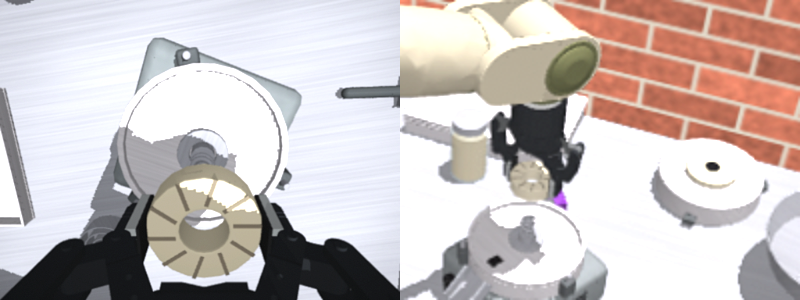

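Burr is held level. Carrying it to the tray.

Call:
drive_tool(
  increments=[
    {"travel": [0,0.02,0],"twist": [0,0,0]},
    {"travel": [0,0.037,0],"twist": [0,0,0]},
    {"travel": [0,0.037,0],"twist": [0,0,0]},
    {"travel": [0,0.037,0],"twist": [0,0,0]},
    {"travel": [0,0.037,0],"twist": [0,0,0]},
    {"travel": [0,0.037,0],"twist": [0,0,0]},
    {"travel": [0,0.037,0],"twist": [0,0,0]},
    {"travel": [0,0.037,0],"twist": [0,0,0]},
    {"travel": [0,0.037,0],"twist": [0,0,0]},
    {"travel": [0,0.037,0],"twist": [0,0,0]},
    {"travel": [0,0.037,0],"twist": [0,0,0]},
    {"travel": [0,0.037,0],"twist": [0,0,0]},
    {"travel": [0,0.037,0],"twist": [0,0,0]},
    {"travel": [0,0.018,0],"twist": [0,0,0]},
    {"travel": [0,0,-0.03],"twist": [0,0,0]},
    {"travel": [0,0,-0.04],"twist": [0,0,0]},
    {"travel": [0,0,-0.04],"twist": [0,0,0]},
    {"travel": [0,0,0],"twist": [0,0,0]},
  ],
)

```text
time: 25.55
tcp_pos: [0.4654, 0.2847, 0.1241]
orientation: [0.997, -0.078, -0.003, 0.001]
force: [-0.1, -0.9, -1.4]
grip_width: 0.0614
finger_force: 53.0
```

Call:
drive_tool(
  increments=[
    {"travel": [0,0,-0.04],"twist": [0,0,0]},
    {"travel": [0,0,-0.03],"twist": [0,0,0]},
    {"travel": [0,0,-0.015],"twist": [0,0,0]},
    {"travel": [0,0,-0.01],"twist": [0,0,0]},
    {"travel": [0,0,-0.005],"twist": [0,0,0]},
    {"travel": [0,0,-0.004],"twist": [0,0,0]},
    {"travel": [0,0,0],"twist": [0,0,0]},
    {"travel": [0,0,0],"twist": [0,0,0]},
  ],
)

```text
time: 26.55
tcp_pos: [0.4674, 0.2854, 0.0228]
orientation: [0.997, -0.078, 0.0, -0.0]
force: [0.3, -0.1, -2.7]
grip_width: 0.0617
finger_force: 53.1
```

Plenty of time left, so I'll lower in guarded steps.

Call:
drive_tool(
  increments=[
    {"travel": [0,0,-0.004],"twist": [0,0,0]},
    {"travel": [0,0,-0.004],"twist": [0,0,0]},
    {"travel": [0,0,-0.003],"twist": [0,0,0]},
    {"travel": [0,0,0],"twist": [0,0,0]},
  ],
)

```text
time: 27.05
tcp_pos: [0.467, 0.2852, 0.0112]
orientation: [0.997, -0.078, -0.0, 0.0]
force: [-0.6, 0.3, -2.4]
grip_width: 0.0615
finger_force: 53.1
```

Call:
drive_tool(
  increments=[
    {"travel": [0,0,-0.0015],"twist": [0,0,0]},
    {"travel": [0,0,-0.0015],"twist": [0,0,0]},
    {"travel": [0,0,0],"twist": [0,0,0]},
  ],
)

```text
time: 27.42
tcp_pos: [0.4671, 0.2853, 0.0084]
orientation: [0.997, -0.078, -0.0, 0.0]
force: [-0.4, 0.1, -1.9]
grip_width: 0.0613
finger_force: 53.1
```

Call:
drive_tool(
  increments=[
    {"travel": [0,0,-0.001],"twist": [0,0,0]},
    {"travel": [0,0,-0.001],"twist": [0,0,0]},
    {"travel": [0,0,0],"twist": [0,0,0]},
  ],
)

```text
time: 27.8
tcp_pos: [0.4672, 0.2853, 0.0064]
orientation: [0.997, -0.078, -0.0, 0.0]
force: [0.7, -0.9, -2.2]
grip_width: 0.0615
finger_force: 53.1
```

Call:
drive_tool(
  increments=[
    {"travel": [0,0,-0.001],"twist": [0,0,0]},
    {"travel": [0,0,-0.001],"twist": [0,0,0]},
    {"travel": [0,0,0],"twist": [0,0,0]},
  ],
)

```text
time: 28.18
tcp_pos: [0.4671, 0.2852, 0.0044]
orientation: [0.997, -0.078, -0.0, 0.0]
force: [0.7, -0.6, -2.2]
grip_width: 0.0615
finger_force: 53.1
```

Call:
drive_tool(
  increments=[
    {"travel": [0,0,-0.001],"twist": [0,0,0]},
    {"travel": [0,0,-0.001],"twist": [0,0,0]},
    {"travel": [0,0,0],"twist": [0,0,0]},
  ],
)

```text
time: 28.55
tcp_pos: [0.4672, 0.2853, 0.0024]
orientation: [0.997, -0.078, -0.0, 0.0]
force: [-0.3, 0.3, -2.6]
grip_width: 0.0615
finger_force: 53.1
```

Call:
drive_tool(
  increments=[
    {"travel": [0,0,-0.001],"twist": [0,0,0]},
    {"travel": [0,0,-0.001],"twist": [0,0,0]},
    {"travel": [0,0,0],"twist": [0,0,0]},
  ],
)

```text
time: 28.92
tcp_pos: [0.4672, 0.2853, 0.0004]
orientation: [0.997, -0.078, -0.0, 0.0]
force: [-0.2, 1.1, -1.8]
grip_width: 0.0616
finger_force: 53.1
```

Call:
drive_tool(
  increments=[
    {"travel": [0,0,-0.001],"twist": [0,0,0]},
    {"travel": [0,0,0],"twist": [0,0,0]},
  ],
)

```text
time: 29.18
tcp_pos: [0.4672, 0.2853, -0.0006]
orientation: [0.997, -0.078, -0.0, 0.0]
force: [0.1, 0.1, -1.8]
grip_width: 0.0616
finger_force: 53.1
```

Call:
drive_tool(
  increments=[
    {"travel": [0,0,-0.001],"twist": [0,0,0]},
    {"travel": [0,0,0],"twist": [0,0,0]},
  ],
)

```text
time: 29.42
tcp_pos: [0.4673, 0.2853, -0.0013]
orientation: [0.997, -0.078, 0.0, -0.0]
force: [-0.4, -0.2, 0.9]
grip_width: 0.0616
finger_force: 55.2
```

Call:
drive_tool(
  increments=[
    {"travel": [0,0,-0.0008],"twist": [0,0,0]},
    {"travel": [0,0,0],"twist": [0,0,0]},
  ],
)

```text
time: 29.68
tcp_pos: [0.4673, 0.2853, -0.0013]
orientation: [0.997, -0.078, 0.0, 0.0]
force: [-4.8, -2.1, 11.0]
grip_width: 0.0616
finger_force: 60.6
```

Call:
drive_tool(
  increments=[
    {"travel": [0,0,-0.0007],"twist": [0,0,0]},
    {"travel": [0,0,0],"twist": [0,0,0]},
  ],
)

```text
time: 29.92
tcp_pos: [0.4673, 0.2854, -0.0014]
orientation: [0.997, -0.078, 0.0, -0.0]
force: [-6.9, -2.2, 18.2]
grip_width: 0.0614
finger_force: 64.8
```

Contact. I'll ease back up and open gradually.

Call:
drive_tool(
  increments=[
    {"travel": [0,0,0.0012],"twist": [0,0,0]},
    {"travel": [0,0,0],"twist": [0,0,0]},
  ],
)

```text
time: 30.18
tcp_pos: [0.4673, 0.2853, -0.0013]
orientation: [0.997, -0.078, 0.0, -0.0]
force: [-2.9, -0.7, 8.6]
grip_width: 0.0613
finger_force: 58.6
```

Call:
drive_tool(
  increments=[
    {"travel": [0,0,0],"twist": [0,0,0]},
    {"travel": [0,0,0],"twist": [0,0,0]},
  ],
  claw=0.73,
)

```text
time: 30.42
tcp_pos: [0.4674, 0.2854, -0.0016]
orientation: [0.997, -0.078, 0.0, -0.0]
force: [-2.6, -0.9, 4.3]
grip_width: 0.0625
finger_force: 6.9
```

Call:
drive_tool(
  increments=[
    {"travel": [0,0,0],"twist": [0,0,0]},
    {"travel": [0,0,0],"twist": [0,0,0]},
  ],
  claw=0.75,
)

```text
time: 30.68
tcp_pos: [0.4673, 0.2853, -0.002]
orientation: [0.997, -0.078, 0.0, -0.0]
force: [1.0, 0.3, 1.0]
grip_width: 0.0644
finger_force: 0.0
```

Call:
drive_tool(
  increments=[
    {"travel": [0,0,0],"twist": [0,0,0]},
    {"travel": [0,0,0],"twist": [0,0,0]},
    {"travel": [0,0,0],"twist": [0,0,0]},
  ],
  claw=0.85,
)

```text
time: 31.05
tcp_pos: [0.4672, 0.2853, -0.0018]
orientation: [0.997, -0.078, -0.0, 0.0]
force: [0.0, 0.7, -0.2]
grip_width: 0.0728
finger_force: 0.0
```

Call:
drive_tool(
  increments=[
    {"travel": [0,0,0.005],"twist": [0,0,0]},
    {"travel": [0,0,0.015],"twist": [0,0,0]},
    {"travel": [0,0,0.03],"twist": [0,0,0]},
    {"travel": [0,0,0.05],"twist": [0,0,0]},
    {"travel": [0,0,0.05],"twist": [0,0,0]},
    {"travel": [-0.03,0,0.04],"twist": [0,0,0]},
    {"travel": [-0.03,0,0.03],"twist": [0,0,0]},
    {"travel": [0,0,0],"twist": [0,0,0]},
    {"travel": [0,0,0],"twist": [0,0,0]},
  ],
)

```text
time: 32.17
tcp_pos: [0.4074, 0.2852, 0.2181]
orientation: [0.997, -0.078, 0.0, 0.0]
force: [-0.4, -0.1, -0.4]
grip_width: 0.0725
finger_force: 0.0
```

```bash
python3 - <<'E'
from h import *
s=robot.observe(); print(s["time"],s["tcp_pos"].round(4),s["force"].round(1))
a=save("wrist","w8"); b=save("side","s8"); cr=b[130:260,130:330]
o=np.zeros((300,800,3),np.uint8); o[:,:400]=cv2.resize(a,(400,300)); o[:260,400:]=cv2.resize(cr,(400,260))
cv2.imwrite("pics/c8.png",cv2.convertScaleAbs(o[:,:,::-1],alpha=1.1))
for n,z in(("burr_center",.015),("nut_center",.023),("tray",0)):
    for r in robot.tip_of("wrist",n)[:1]: print(n,r["p"],atz("wrist",r["location"],z).round(4))
E
```

```text
32.175 [0.4074 0.2852 0.2181] [-0.4 -0.1 -0.4]
burr_center 0.9 [0.4665 0.2802 0.015 ]
nut_center 0.84 [0.4392 0.1703 0.023 ]
tray 0.88 [0.4837 0.233  0.    ]
```

View pics/c8.png

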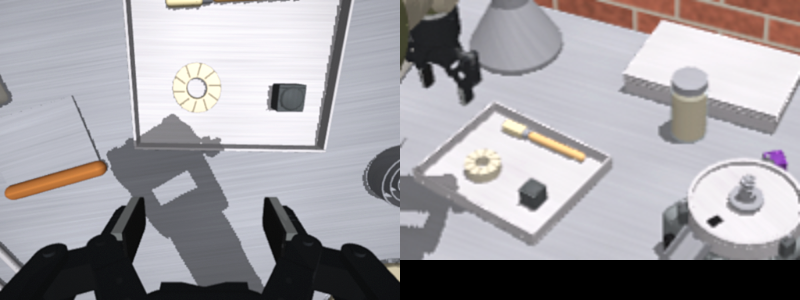

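The burr lies flat at about (197,87) and the nut stands at about (289,97), both inside the tray and clear of the brush.

```bash
python3 -c "
from workcell import robot
print(robot.close_job())"
```

```text
the job is handed in; nothing more can be done
None
```

I unscrewed the nut and set the nut and the burr, lying flat, in the tray; the last pictures show both at rest and clear of the brush. I handed the job in at about 32 s without seeing its verdict.

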